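# Switch the dust extraction to the hooded duct

### The job

Switch the suction over to the hooded duct: with one finger, push its damper lever round until it lies in line with its pipe, pointing to the hose (open), and only then push the lever of the plain, round-mouthed duct until it stands square across its pipe (shut), so that the two are never shut together. Only push the levers, never pinch them, and leave the tape, tub, glue and offcut where they are.

Things in the scene. Friction and masses are not known exactly. Their poses are not given: they have to be found in the camera images.
- hood_duct: Hooded duct, fixed to the bench. Origin on the bench below the lever's spindle; x along the pipe from mouth to hose, z up. Pipe 80 mm diameter, axis 55 mm up; damper collar under the blade 92 mm, top at 101 mm. Its mouth, towards the robot, has a box-shaped sheet-metal hood 140 mm wide, 103 mm high, x = -90 to -165 mm. A hose (88 mm) leaves at x = 110 mm, over the bench's far edge.
- hood_duct_lever (a joint): Lever of the hooded duct: upright dark blade 120 x 14 x 34 mm tall (119 to 153 mm above the bench) on a vertical spindle; long end reaches 100 mm. Rad, counter-clockwise from above: 0 = long end across, to the duct's -y (shut); 1.571 = long end along the duct's +x, to the hose (open). Travels -0.6 to 2.3, no stop at 0 or 1.571. Stiff: 2 to 3 N near the tip; stays where left.
- hood_duct_pivot (a point): Point on the spindle axis of the hooded duct's lever at the blade's mid height, 136 mm above the bench. Fingers on both broad faces of the blade at once count as pinching it.
- hood_duct_tip (a point): Middle of the long end of the hooded duct's lever, 100 mm from the spindle, 136 mm above the bench.
- plain_duct: Plain duct, fixed to the bench. Origin on the bench below the lever's spindle; x along the pipe from mouth to hose, z up. Pipe 80 mm diameter, axis 55 mm up; damper collar under the blade 92 mm, top at 101 mm. Its mouth, towards the robot, is the bare round pipe, ending at x = -97 mm. A hose (88 mm) leaves at x = 110 mm, over the bench's far edge.
- plain_duct_lever (a joint): Lever of the plain duct: upright dark blade 120 x 14 x 34 mm tall (119 to 153 mm above the bench) on a vertical spindle; long end reaches 100 mm. Rad, counter-clockwise from above: 0 = long end across, to the duct's -y (shut); 1.571 = long end along the duct's +x, to the hose (open). Travels -0.6 to 2.3, no stop at 0 or 1.571. Stiff: 2 to 3 N near the tip; stays where left.
- plain_duct_pivot (a point): Point on the spindle axis of the plain duct's lever at the blade's mid height, 136 mm above the bench. Fingers on both broad faces of the blade at once count as pinching it.
- plain_duct_tip (a point): Middle of the long end of the plain duct's lever, 100 mm from the spindle, 136 mm above the bench.
- tape: Roll of tape lying flat, 92 mm outside diameter, 30 mm high, loose; origin at the centre of its underside. Leave alone.
- tub: White filler tub with black lid, 60 mm diameter, 75 mm high, loose; origin at the centre of its underside. Leave alone.
- glue: White glue bottle, 44 mm diameter, 110 mm high, loose; origin at the centre of its underside. Leave alone.
- offcut: Plywood offcut 120 x 45 x 28 mm, lying flat, loose; origin at the centre of its underside. Leave alone.

How it is judged (in metres and radians):
On the way, in this order (a step that is already met when the one before it is completed fails the run):
1. the hooded duct's lever is in line with its pipe (open) while the plain duct is not yet shut (value of joint hood_duct_lever between 1.3958 and 1.7458 rad and value of joint plain_duct_lever above 0.8 rad), for 0.2 s.
2. the plain duct's lever is square across its pipe (shut) (value of joint plain_duct_lever between -0.175 and 0.175 rad), for 0.2 s.
At the end, for the whole second after the job is handed in: The hooded duct's lever is within 10 degrees (0.175 rad) of in line with its pipe (joint 1.571), the plain duct's lever within 10 degrees of square across its pipe (joint 0), and both are at rest (all of step 2 and value of joint hood_duct_lever between 1.3958 and 1.7458 rad and velocity of joint hood_duct_lever between -0.05 and 0.05 rad/s and velocity of joint plain_duct_lever between -0.05 and 0.05 rad/s); the robot touches nothing.
It fails at once if the lever of the hood duct is pinched (both its broad faces touched by the fingers at once) (contact force between each of hood_duct_lever_c2, hood_duct_lever_c3 and the fingers above 1 N).
It fails at once if the lever of the plain duct is pinched (both its broad faces touched by the fingers at once) (contact force between each of plain_duct_lever_c2, plain_duct_lever_c3 and the fingers above 1 N).
It fails at once if both ducts are shut at the same time (both levers below 0.8 rad) (value of joint each of hood_duct_lever, plain_duct_lever below 0.8 rad).
It fails at once if a bystander (tape, tub, glue, offcut) is moved by more than 20 mm (distance of any of tape, tub, glue, offcut from where it was at the start of the episode above 0.02 m).
It also fails if it takes over 58 s, if anything falls off the work surface, if the arm or the gripper's body presses on something with over 40 N, if the wrist force passes 120 N, or if a joint passes its speed limit or range.

### The arm

A 7-joint arm with a two-finger parallel gripper is mounted at the origin on the work surface. World frame = base frame: x ahead of the robot, y to its left, z up, the work surface at z = 0. Lengths are in mm, angles in rad, forces in N, time in s.
With the tool pointing down it reaches from about 400 to 900 mm from the base axis. Payload 5.5 kg.
Tool frame: the origin (TCP) lies on the centre line of the jaws, within the pads' length; the fingertips stand 11 mm ahead of it and the grasp point (between the pads) lies 8 mm behind it; z points along the fingers, y is the line along which they close (so a half turn about z gives the same grasp; the last joint's range is limited). The gripper opens to 85 mm and grips with 20 to 120 N. Pads are 22 mm wide; open, the fingers measure 114 mm over their backs; the gripper's body (76 mm by 85 mm) begins 54 mm behind the grasp point. The pads swing forward as they close: fully open they stand 13 mm farther back than shut.
Start: joints at [1.455, 0.501, -0.427, 1.55, 0.221, 1.138, -0.21], TCP at [240.407, -603.908, 204.71] pointing down, gripper open.
Joint ranges: [-2.88, 2.88], [-0.31, 2.03], [-1.54, 1.56], [0.2, 2.42], [-1.41, 4.55], [0.19, 2.02], [-2.57, 2.57]. Speed limits (rad/s): [2.57, 2.57, 3.14, 3.14, 3.14, 3.14, 3.14].

### API

Orientations are given as a unit quaternion [w, x, y, z].
In Python, from plant import * gives the robot as it stands. Calls block until the motion is done:
- goto(position, orientation): joint-space move of the TCP to a pose.
- movel(position, attitude=None, velocity=150, force_limit=None): straight line of the TCP; attitude=None keeps the orientation; velocity is the mean speed in mm/s. With force_limit (N) it stops when the force on the tool has changed by that much, and returns True; else False.
- goto_joints(angles): joint-space move.
- gripper_open() and clamp(grasp_force=None): open the fingers fully, or close them until they stop; grasp_force is the grip in N (None keeps the last).
- sleep(seconds).
- inverse_kinematics(position, orientation): joint angles nearest the present ones, or None.
- read_state(): the state.
- capture(name): name is "scene" or "top" or "wrist"; returns the picture (400x640x3 uint8, blue, green, red); there is no depth.
- camera_params(name): a dict with "fx", "fy", "cx", "cy" (pixels), "R" (3x3) and "t" (3): a world point X has camera coordinates R X + t. Camera axes: x right, y down, z forward; pixel columns grow to the right and rows downward; lengths in mm; the calibration is good to about 2 mm. A picture is of the moment at which its call begins: read the wrist's pose just before it. camera_params takes no time and is no camera call; for the wrist camera it gives the pose at the moment of the call.
A pose or a line that the arm cannot do raises PlanningError and nothing moves.
- close_job(): hands the job in; it is judged then, once.
The state is a dict: "clock": time; "joints": joint angles; "joint_velocities": joint speeds; "joint_torque": joint torques, N m; "position": TCP position; "ee_rot": TCP orientation; "wrist_force": force on the tool from outside, world axes, zero at the start; "ft_torque": the same for the moment, N m; "finger_gap": finger opening in mm; "grasp_force": force on a finger pad.
Only numpy, scipy, OpenCV 4.12 (cv2) and the standard library are available. Lean on these libraries where they do the work, as an engineer would, in place of code of your own. Each camera call takes 0.05 s, during which the arm holds its last target. There are 200 camera calls.

## Working session

There is one attempt and no reset: what is moved stays moved. The work goes in short steps, each a Python script; the robot and the scene stay as the last script left them, time stands still between calls to the robot, and variables do not carry over. Pictures are saved under pics/ and viewed, at most 10 in all, crops included, and the job is handed in when it is done.

```bash
mkdir -p pics
python3 - <<'E'
from plant import *
import cv2
for n in("scene","top"):
    cv2.imwrite(f"pics/{n}0.png",capture(n)); p=camera_params(n); print(n,p)
s=read_state();print(s["clock"],s["position"],s["ee_rot"],s["finger_gap"])
E
```

```text
scene {'fx': 377.7145625834935, 'fy': 377.7145625834935, 'cx': 321.59137696129017, 'cy': 207.33652225095082, 'R': array([[-0.06648168,  0.9976236 ,  0.01809261],
       [ 0.54374368,  0.05142692, -0.83767421],
       [-0.83661401, -0.04585225, -0.54587048]]), 't': array([  35.21623331, -178.80283998, 1647.21206534])}
top {'fx': 395.34159633286015, 'fy': 395.34159633286015, 'cx': 318.1913890807771, 'cy': 200.18836242361914, 'R': array([[-4.97381449e-04, -9.99995801e-01,  2.85475161e-03],
       [-9.78414796e-01, -1.03291236e-04, -2.06650613e-01],
       [ 2.06650040e-01, -2.89591540e-03, -9.78410637e-01]]), 't': array([  -7.16111217,  538.97765197, 1358.04302014])}
0.1 [ 240.09767831 -603.30204295  203.7631628 ] [-8.79596817e-04  9.82112439e-01  1.88293304e-01 -1.22342623e-04] 85.38165555910948
```

View pics/scene0.png

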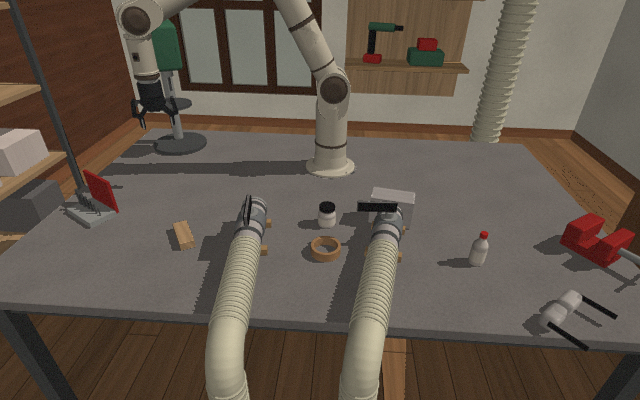

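View pics/top0.png

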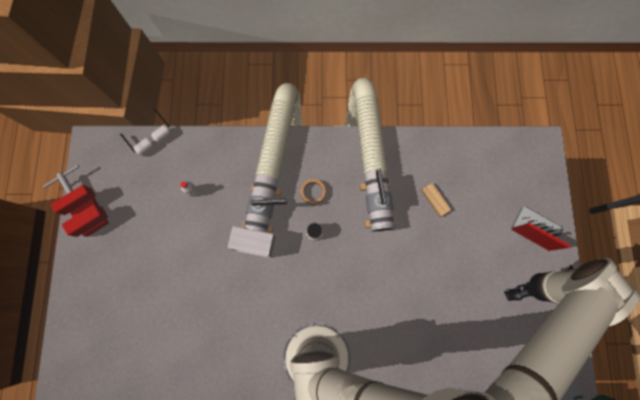

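The overview shows the hooded duct at about (263,200) in the top view with its lever across (shut), and the plain duct at about (380,200) with its lever roughly in line (open). The tape, tub and offcut lie around them, and the glue is off to the left. I'll enlarge the top view.

Run:
```python
import cv2
i=cv2.imread("pics/top0.png")[155:265,220:400]
cv2.imwrite("pics/c1.png",cv2.resize(i,None,fx=4.4,fy=4.4,interpolation=cv2.INTER_CUBIC))
```

```text
(no output)
```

View pics/c1.png

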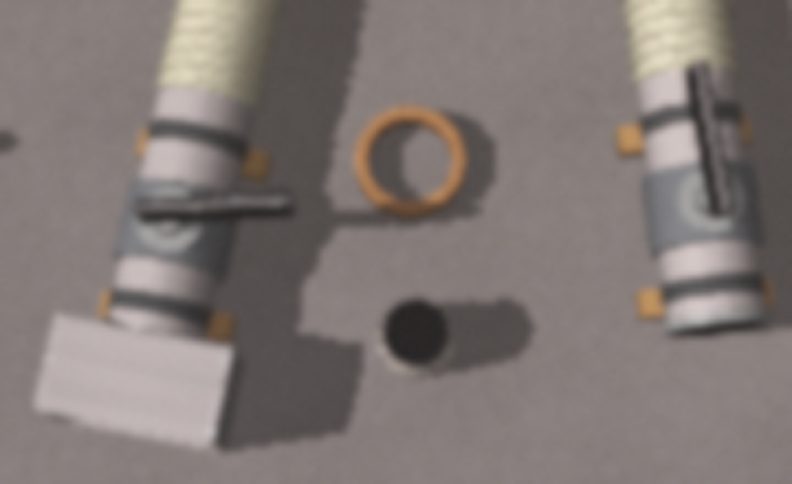

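```bash
cat > h.py <<'E'
import numpy as np
from plant import *
def ray(n,u,v,z,p=None):
    p=p or camera_params(n);R=np.array(p["R"]);t=np.array(p["t"])
    d=R.T@np.array([(u-p["cx"])/p["fx"],(v-p["cy"])/p["fy"],1]);c=-R.T@t
    return c+d*(z-c[2])/d[2]
E
python3 - <<'E'
from h import *
np.set_printoptions(precision=1,suppress=True)
P=dict(hs=(142,209,153),ht=(293,203,153),ps=(722,212,153),pt=(695,66,153),hp1=(205,95,55),hp2=(163,300,55),pp1=(683,95,55),pp2=(712,300,55),tape=(411,160,30),tub=(415,332,75),
hoodfl=(37,410,103),hoodfr=(215,448,103),hoodbr=(235,347,103),hoodbl=(57,315,103))
Q={k:ray("top",220+a/4.4-.4,155+b/4.4-.4,z) for k,(a,b,z) in P.items()}
for k,v in Q.items():print(k,v)
for a,b in("hs ht","ps pt","hp2 hp1","pp2 pp1")and[x.split() for x in("hs ht","ps pt","hp2 hp1","pp2 pp1")]:
    d=Q[b]-Q[a];L=np.linalg.norm(d);print(a,b,L,np.arctan2(d[1],d[0]),"pivot",Q[a]+d/L*20)
E
```

```text
hs [512.  213.4 153. ]
ht [516.7  99.4 153. ]
ps [ 509.8 -224.7  153. ]
pt [ 624.4 -207.9  153. ]
hp1 [628.2 181.2  55. ]
hp2 [457.6 210.4  55. ]
pp1 [ 628.3 -212.8   55. ]
pp2 [ 457.5 -231.    55. ]
tape [579.1  11.6  30. ]
tub [429.    7.7  75. ]
hoodfl [365.2 296.8 103. ]
hoodfr [336.3 159.8 103. ]
hoodbr [413.6 146.3 103. ]
hoodbl [438.5 284.7 103. ]
hs ht 114.01672864147726 -1.5300813876185544 pivot [512.9 193.4 153. ]
ps pt 115.84022030052085 0.14549343130588446 pivot [ 529.6 -221.8  153. ]
hp2 hp1 173.0854969692966 -0.169485875845157 pivot [477.3 207.1  55. ]
pp2 pp1 171.7141541906644 0.10618175439476 pivot [ 477.4 -228.9   55. ]
```

```bash
cat >> h.py <<'E'
from scipy.spatial.transform import Rotation as Ro
d2=lambda a:np.array([np.cos(a),np.sin(a),0])
def quat(a):   # tool down, tool x at world angle a
    x=d2(a);z=np.array([0,0,-1.]);q=Ro.from_matrix(np.c_[x,np.cross(z,x),z]).as_quat();return [q[3],*q[:3]]
def pose(piv,th,side,off=18,r=80,z=138,flip=0):
    """TCP beside lever at angle th; side=-1: on its clockwise face."""
    n=d2(th+side*np.pi/2);p=np.array([piv[0],piv[1],0])+r*d2(th)+off*n;p[2]=z
    return list(p),quat(th+flip)
H=(513,195);PL=(530,-222)
E
python3 - <<'E'
from h import *
import cv2
for piv,side,ths in((H,-1,(-1.6,-1,-.2)),(PL,1,(.2,-.6,-1.5))):
  for f in(0,np.pi/2,np.pi,-np.pi/2):
    print(side,f,[None if (q:=inverse_kinematics(*pose(piv,t,side,flip=f))) is None else round(q[6],2) for t in ths])
clamp(20)
goto([440,60,330],quat(0))
cv2.imwrite("pics/w1.png",capture("wrist"));np.save("w1.npy",camera_params("wrist"),allow_pickle=True)
s=read_state();print(s["clock"],s["position"],s["joints"],s["finger_gap"])
E
```

```text
-1 0 [np.float64(2.19), np.float64(-2.5), np.float64(-2.5)]
-1 1.5707963267948966 [np.float64(-2.36), np.float64(-1.87), np.float64(-1.08)]
-1 3.141592653589793 [np.float64(-0.86), np.float64(-0.35), np.float64(0.74)]
-1 -1.5707963267948966 [np.float64(0.68), np.float64(1.21), np.float64(1.96)]
1 0 [np.float64(-1.4), np.float64(-1.99), np.float64(-2.0)]
1 1.5707963267948966 [np.float64(0.01), np.float64(-0.57), np.float64(-1.27)]
1 3.141592653589793 [np.float64(1.51), np.float64(0.87), np.float64(0.16)]
1 -1.5707963267948966 [np.float64(-2.07), np.float64(2.24), np.float64(1.59)]
3.4167 [440.19472802  59.18887712 329.78671358] [ 2.38517294e-01 -1.44556568e-03 -4.29050660e-01  1.86669382e+00
 -7.35078620e-04  1.27663014e+00 -1.76260927e+00] -0.10196836664537122
```

View pics/w1.png

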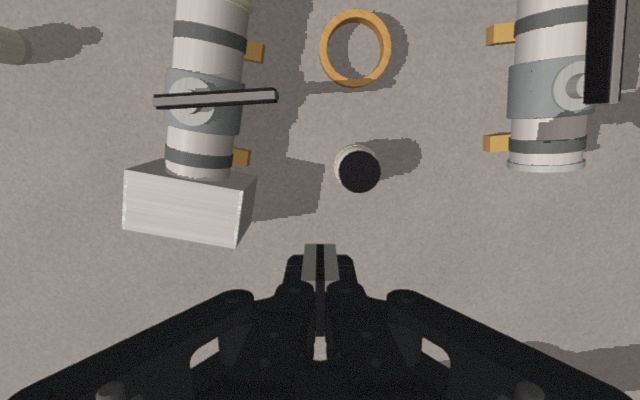

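The wrist view shows the hood blade's top face from (155,100) to (275,95), its spindle plate at (193,102), and pipe centreline points at about (210,35) and (199,150). The way in is clear. Next I'll compute these positions and start the push.

Run:
```python
from h import *
np.set_printoptions(precision=1,suppress=True)
p=np.load("w1.npy",allow_pickle=True).item()
r=lambda u,v,z:ray(0,u,v,z,p)
print("cam",-np.array(p["R"]).T@p["t"])
a,b=r(155,100,153),r(275,95,153);d=b-a;L=np.linalg.norm(d)
print(a,b,L,np.arctan2(d[1],d[0]),"piv",a+d/L*20,"plate",r(192,102,110))
a,b=r(199.5,150,60),r(210.5,35,60);d=b-a;print("axis",a,b,np.arctan2(d[1],d[0]))
print("plain: plate",r(580,86,110)); a,b=r(546,150,60),r(552,20,60);d=b-a;print(np.arctan2(d[1],d[0]),a,b)
```

```text
cam [507.3  59.4 497.5]
[516.4 218.1 153. ] [520.8 102.3 153. ] 115.87043022327741 -1.5332606206252097 piv [517.2 198.1 153. ] plate [515.4 198.  110. ]
axis [458.  212.2  60. ] [591.4 186.7  60. ] -0.18923773747188646
plain: plate [ 531.  -219.9  110. ]
0.12603620296171897 [ 457.  -228.1   60. ] [ 606.4 -209.2   60. ]
```

```bash
sed -i 's/^H=.*/H=(515,198);PL=(530,-221)/' h.py
python3 - <<'E'
from h import *
import cv2
f=np.pi/2   # tool x away from start pose range chosen by IK
f=-np.pi/2
p,q=pose(H,-1.6,-1,off=45,z=250,flip=f); goto(p,q)
p,q=pose(H,-1.6,-1,off=45,flip=f); movel(p,q,velocity=120)
for th in np.linspace(-1.53,-.22,7):
    p,q=pose(H,th,-1,flip=f); movel(p,q,velocity=80)
    s=read_state();print(round(th,2),round(s["clock"],1),np.round(s["wrist_force"],1),np.round(s["joints"][6],2))
p,q=pose(H,-.3,-1,off=60,flip=f); movel(p,q)
p[2]=300; movel(p,q)
cv2.imwrite("pics/t2.png",cv2.resize(capture("top")[155:265,220:400],None,fx=4.4,fy=4.4,interpolation=cv2.INTER_CUBIC))
goto([440,-20,330],quat(0))
cv2.imwrite("pics/w2.png",capture("wrist"));np.save("w2.npy",camera_params("wrist"),allow_pickle=True)
print(read_state()["clock"])
E
```

```text
-1.53 7.5 [ 0.5  0.3 -0.7] 1.11
-1.31 7.9 [ 0.4  0.3 -0.3] 1.31
-1.09 8.3 [-0.7  0.3 -0.5] 1.5
-0.88 8.6 [-0.3  0.1 -0.1] 1.69
-0.66 9.0 [0.7 0.6 0.7] 1.87
-0.44 9.4 [0.2 0.4 1.2] 2.04
-0.22 9.8 [ 0.3  0.5 -0.4] 2.22
14.8333
```

View pics/w2.png

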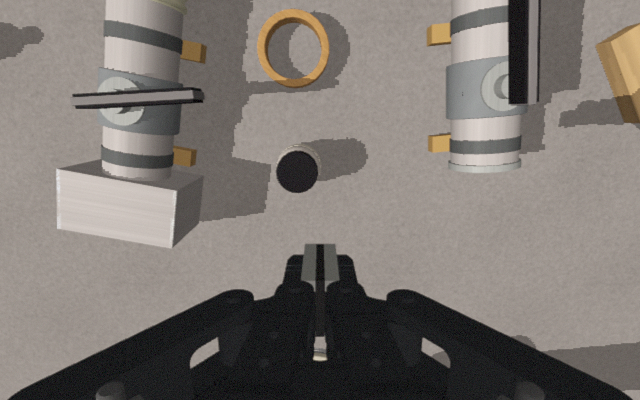

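The lever hasn't moved: its blade still runs (75,100) to (202,95), and no force was felt. I'll go back to the start of the push and look.

Run:
```python
from h import *
import cv2
f=-np.pi/2
p,q=pose(H,-1.6,-1,off=45,z=220,flip=f); goto(p,q)
p,q=pose(H,-1.6,-1,off=45,flip=f); movel(p,q,velocity=150)
s=read_state();print(p,s["position"],q,s["ee_rot"],s["clock"],s["finger_gap"])
a=cv2.resize(capture("scene")[160:260,320:460],None,fx=4,fy=4,interpolation=cv2.INTER_CUBIC)
b=cv2.resize(capture("wrist"),(560,350))
cv2.imwrite("pics/w3.png",cv2.resize(np.vstack([a,b]),None,fx=.8,fy=.8))
```

```text
[np.float64(467.68322607902917), np.float64(119.34809026023758), np.float64(138.0)] [468.11165677 119.83126811 138.56633889] [np.float64(0.0), np.float64(0.014601317722980288), np.float64(0.9998933950780716), np.float64(0.0)] [3.17460416e-04 1.44617721e-02 9.99895335e-01 2.72959672e-04] 17.6417 -0.016961308031728496
```

View pics/w3.png

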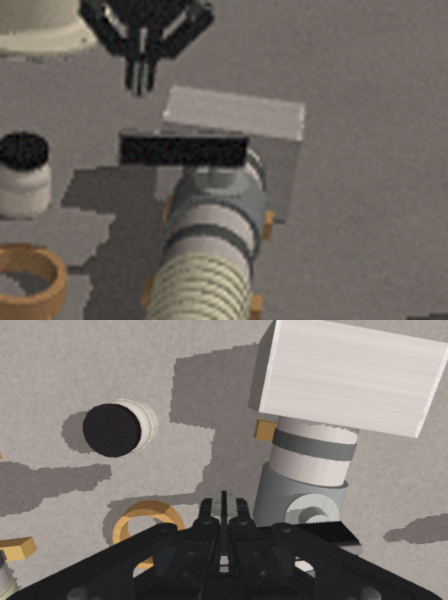

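Run:
```python
from h import *
p=camera_params("scene")
for X in([468,120,127],[468,120,138],[468,120,150],[468,120,165],[520,101,119],[520,101,153],[516,218,153]):
    c=p["R"]@np.array(X)+p["t"];print(X,p["fx"]*c[0]/c[2]+p["cx"],p["fy"]*c[1]/c[2]+p["cy"])
```

```text
[468, 120, 127] 361.9315283149819 199.48564596242932
[468, 120, 138] 362.2016898558552 196.48306906258443
[468, 120, 150] 362.4995787509574 193.17233019034123
[468, 120, 165] 362.8766705119442 188.98133021676705
[520, 101, 119] 355.82578157020384 210.4620728278169
[520, 101, 153] 356.59776487946044 200.94301005824295
[516, 218, 153] 396.0438192518918 202.22488119653943
```

Run:
```python
from h import *
p=np.load("w1.npy",allow_pickle=True).item()
for dx in(0,11):
  for dz in(-10,0,10,20,30,40):
    c=p["R"]@np.array([440.2+dx,59.2,329.8+dz])+p["t"];print(dx,dz,np.round([p["fx"]*c[0]/c[2]+p["cx"],p["fy"]*c[1]/c[2]+p["cy"]],1))
```

```text
0 -10 [320.3 235.4]
0 0 [320.3 242.2]
0 10 [320.4 249.7]
0 20 [320.4 258.2]
0 30 [320.5 267.7]
0 40 [320.5 278.5]
11 -10 [320.3 216.4]
11 0 [320.3 222.3]
11 10 [320.3 228.8]
11 20 [320.4 236.1]
11 30 [320.4 244.4]
11 40 [320.5 253.8]
```

Both cameras put the fingertips about 25 mm above the reported TCP, not 11 mm below it, so the fingers passed over the blade. I'll lower by 35 mm and check by force on a short first push.

Run:
```python
from h import *
import cv2
f=-np.pi/2
p,q=pose(H,-1.6,-1,off=45,z=103,flip=f); print(movel(p,q,velocity=80,force_limit=8))
for th in(-1.53,-1.4):
    p,q=pose(H,th,-1,z=103,flip=f); print(movel(p,q,velocity=60,force_limit=15))
    s=read_state();print(th,round(s["clock"],1),np.round(s["wrist_force"],1),np.round(s["position"]))
a=cv2.resize(capture("scene")[160:260,320:460],None,fx=4,fy=4,interpolation=cv2.INTER_CUBIC)
cv2.imwrite("pics/s4.png",a)
```

```text
False
False
-1.53 19.0 [-0.4 -0.   0.2] [500. 117. 103.]
False
-1.4 19.4 [-0.2  0.6  0.8] [511. 116. 103.]
```

View pics/s4.png

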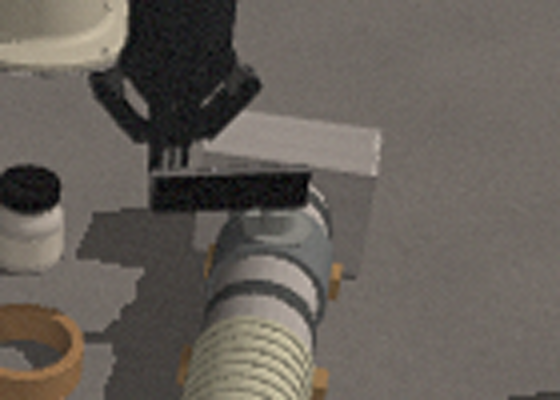

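The fingers are now behind the blade's upper edge (blade top in the crop at about (230,175)), but there's no contact yet. I'll keep pushing and watch the force.

Run:
```python
from h import *
f=-np.pi/2
for th in np.arange(-1.3,-.85,.1):
    p,q=pose(H,th,-1,z=103,flip=f); r=movel(p,q,velocity=60,force_limit=15)
    s=read_state();print(round(th,2),r,round(s["clock"],1),np.round(s["wrist_force"],1),np.round(s["position"]))
    if r:break
import cv2
a=cv2.resize(capture("scene")[160:260,320:460],None,fx=4,fy=4,interpolation=cv2.INTER_CUBIC)
cv2.imwrite("pics/s5.png",a)
```

```text
-1.3 False 19.7 [ 0.3 -0.3  0.5] [519. 116. 103.]
-1.2 False 20.0 [0.7 0.3 0.3] [527. 117. 103.]
-1.1 False 20.2 [0.7 1.  0.4] [535. 119. 103.]
-1.0 False 20.5 [ 0.  -0.1  1.2] [543. 121. 103.]
-0.9 False 20.8 [ 0.9 -0.3  0.5] [551. 124. 103.]
```

View pics/s5.png

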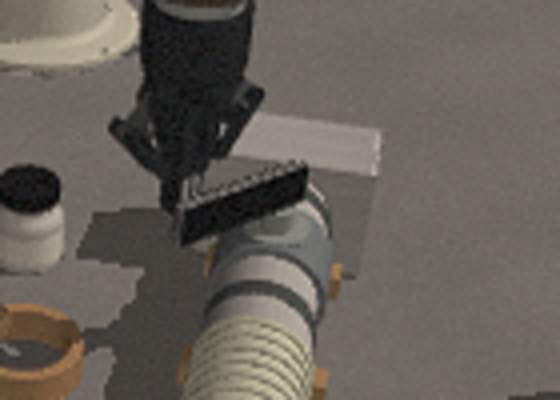

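The lever is turning now: its blade runs from about (180,207) to (305,163) in the crop. I'll compute its angle against the one commanded.

Run:
```python
from h import *
A=lambda a,b,z:ray("scene",320+a/4-.4,160+b/4-.4,z)
t,s=A(180,207,153),A(305,163,153);d=t-s;print(t,s,np.hypot(*d[:2]),np.arctan2(d[1],d[0]), np.arctan2(t[1]-H[1],t[0]-H[0]))
for z in(90,110,127,140):print(z,A(172,210,z))
```

```text
[573.95498513 123.19753443 153.        ] [505.41343528 218.4586594  153.        ] 117.35683187233725 -0.9470945503471242 -0.9033276439645245
90 [483.26161265 124.56858412  90.        ]
110 [513.45167277 122.29222381 110.        ]
127 [539.11322388 120.35731755 127.        ]
140 [558.73676296 118.87768334 140.        ]
```

Run:
```python
from h import *
import cv2
f=-np.pi/2
for th in np.linspace(-.9,-.17,6)[1:]:
    p,q=pose(H,th,-1,z=103,flip=f); r=movel(p,q,velocity=60,force_limit=15)
    if r:print("stop",th);break
p,q=pose(H,-.25,-1,off=70,z=103,flip=f); movel(p,q)
p[2]=260; movel(p,q)
goto([500,0,380],quat(0))
w=capture("wrist");cv2.imwrite("pics/w6.png",w);np.save("w6.npy",camera_params("wrist"),allow_pickle=True)
print(read_state()["clock"])
```

```text
27.35
```

View pics/w6.png

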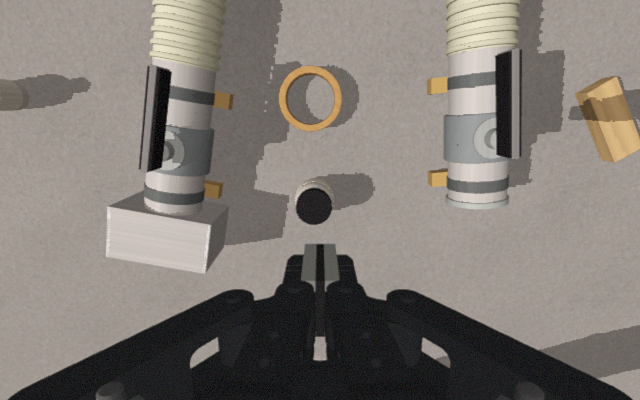

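Run:
```python
from h import *
p=np.load("w6.npy",allow_pickle=True).item()
for n,a,b,z in(("hlev",(144.5,168),(152,67),153),("hpipe",(174.5,205),(187,68),60),("plev",(517,156),(518,51),153),("ppipe",(478,200),(480,60),60),("pcollar",(474,160),(475,117),60),("hcollar",(183,175),(187.5,130),60)):
    s,t=ray(0,*a,z,p),ray(0,*b,z,p);d=t-s;print(n,np.round(s),np.round(t),round(np.hypot(d[0],d[1])),round(np.arctan2(d[1],d[0]),3),np.round(s+20*d/np.linalg.norm(d)))
```

```text
hlev [501. 204. 153.] [611. 181. 153.] 112 -0.206 [521. 200. 153.]
hpipe [431. 215.  60.] [620. 177.  60.] 193 -0.198 [450. 211.  60.]
plev [ 515. -227.  153.] [ 627. -211.  153.] 113 0.143 [ 535. -224.  153.]
ppipe [ 438. -233.   60.] [ 630. -212.   60.] 193 0.109 [ 458. -231.   60.]
pcollar [ 498. -220.   60.] [ 557. -214.   60.] 60 0.096 [ 517. -218.   60.]
hcollar [476. 198.  60.] [539. 185.  60.] 65 -0.202 [495. 194.  60.]
```

The hood lever is at -0.206 against a pipe yaw of about -0.2, so it's open. Next is the plain lever, from the far side.

Run:
```python
from h import *
import cv2
f=np.pi/2;P=(531,-222)
p,q=pose(P,.2,1,off=60,z=230,flip=f); goto(p,q)
p,q=pose(P,.2,1,off=60,z=103,flip=f); movel(p,q,velocity=120,force_limit=10)
for th in np.linspace(.14,-1.49,11):
    p,q=pose(P,th,1,z=103,flip=f); r=movel(p,q,velocity=60,force_limit=15)
    if r:print("stop",th);break
p,q=pose(P,-1.45,1,off=60,z=103,flip=f); movel(p,q)
p[2]=260; movel(p,q)
goto([500,-40,380],quat(0))
w=capture("wrist");cv2.imwrite("pics/w7.png",w);np.save("w7.npy",camera_params("wrist"),allow_pickle=True)
print(read_state()["clock"])
```

```text
37.8917
```

View pics/w7.png

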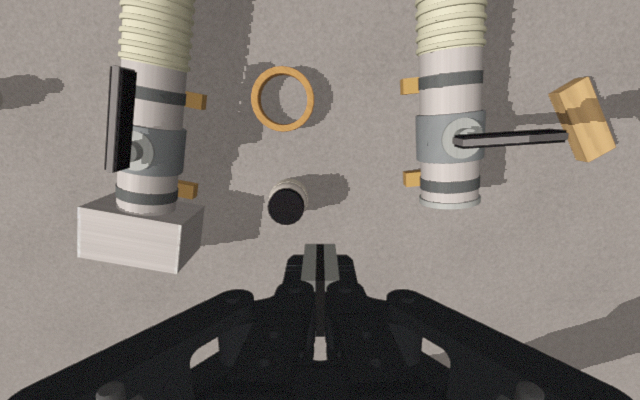

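The plain lever's top face now runs from about (456,144) to (566,139), and the bystanders haven't moved. I'll check its angle and hand in if it's within limits.

Run:
```python
from h import *
p=np.load("w7.npy",allow_pickle=True).item()
s,t=ray(0,456,144.5,153,p),ray(0,566,139.5,153,p);d=t-s;j=np.arctan2(d[1],d[0])-.11+np.pi/2
print(s,t,np.arctan2(d[1],d[0]),"joint",j)
if abs(j)<.11: print(close_job())
```

```text
[ 528.56541955 -196.24269815  153.        ] [ 533.98490385 -320.84328596  153.        ] -1.5273288701637977 joint -0.06653254336890124
the job is handed in; nothing more can be done
None
```

I handed the job in at about 38 s: the hooded duct's lever was opened first (about 1.56 rad), then the plain duct's was shut (about -0.07 rad), both angles read from camera images and within 10 degrees. The tape, tub, glue and offcut looked undisturbed. The first push passed over the hood lever because the fingertips stood about 35 mm higher than the spec implies, so I lowered the tool and pushed again.

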